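# Set the wheel press's stop screw to the setting block

## Robot

A 7-joint arm with a two-finger parallel gripper is mounted at the origin on the work surface. World frame = base frame: x ahead of the robot, y to its left, z up, the work surface at z = 0. Lengths are in m, angles in rad, forces in N, time in s.
With the tool pointing down it reaches from about 0.4 to 0.85 m from the base axis. Payload 10.4 kg.
Tool frame: the origin (TCP) lies on the centre line of the jaws, within the pads' length; the fingertips stand r.finger_overhang ahead of it and the grasp point (between the pads) lies 5 mm behind it (r.finger_overhang is the distance from the TCP to the fingertips, in m); z points along the fingers, y is the line along which they close (so a half turn about z gives the same grasp; the last joint's range is limited). The gripper opens to 87 mm and grips with 3 to 60 N. Pads are 19 mm wide; open, the fingers measure 117 mm over their backs; the gripper's body (75 mm by 190 mm) begins 51 mm behind the grasp point.
Start: joints at [1.152, 0.332, -0.065, 1.46, 0.022, 1.35, -0.088], TCP at [0.241, -0.577, 0.237] pointing down, gripper open.
Joint ranges: [-2.6, 2.6], [-0.5, 2.12], [-1.47, 1.34], [0.16, 2.42], [-1.27, 4.41], [0.06, 2.06], [-2.6, 2.6]. Speed limits (rad/s): [2.22, 2.22, 2.79, 2.79, 3.14, 3.14, 3.14].

## Interface

Orientations are given as a unit quaternion [x, y, z, w].
In Python, from bench import read_state, viewer, r gives the robot as it stands.
- The arm moves only by the tool carry_out, never from a script. Its argument "moves" is a list of rows, each a list of 6 numbers: the shift along the tool's x, y, z in units of 40 mm (1.0 is 40 mm), then the turn, a rotation vector about the tool's x, y, z in units of 8 degrees (1.0 is 8 degrees). A call has 1 to 20 rows; each row shifts and turns the commanded pose from where the row before left it, along the tool's axes as they then stand; what a row does not reach is not made up. A row lasts 1/8 s, in which the tool goes at most 62.5 mm and 10.7 degrees, less where a joint would pass 70% of its speed; a pose out of reach is approached as far as the arm can. A call is refused whole if a number of a shift passes 1 or a number of a turn 1, either way. A call with a gripper value outside its range is refused whole. "fingers" is the finger opening in mm, from 0 to 87, set as the call begins (left out, the last holds). The fingers move at their own pace and stop on an object; "force" is the grip in N (left out, the last holds). Time passes only in rows, so rows that do not move let the fingers close. It gives the time, the measured TCP pose, the force, the opening and the grip force at its end, in the units of the state.
- read_state(): the state, without advancing time (a new reading comes with each control period).
- viewer.camera(name): name is "side" or "top"; returns a dict with "pixels" (384x512x3 uint8, red, green, blue), "range_z" (384x512 float32, m along the optical axis (not along the pixel's ray), 0 where there is no reading), "fx", "fy", "cx", "cy" (pixels), "k1" (the pictures are not rectified: a ray, as slopes to the right and down, at radius r is drawn at 1 + k1 r^2 times it, then the intrinsics apply), "xyz" and "orientation" of the camera in the world. Camera axes: x right, y down, z forward; pixel columns grow to the right and rows downward; lengths in m; the calibration is good to about 2 mm. A picture is of the moment at which its call begins.
- r.close_job(): hands the job in; it is judged then, once.
The state is a dict: "time": time; "joint_positions": joint angles; "joint_vel": joint speeds; "joint_torque": joint torques, N m; "ee_pos": TCP position; "eef_rot": TCP orientation; "ft_force": force on the tool from outside, world axes, zero at the start; "torque": the same for the moment, N m; "width": finger opening in m; "grip_force": force on a finger pad.
Only numpy, scipy, OpenCV 4.12 (cv2) and the standard library are available. Lean on these libraries where they do the work, as an engineer would, in place of code of your own. Each camera call takes 0.05 s, during which the arm holds its last target. There are 200 camera calls.

## Task

With the nut driver from the wooden stand, turn the wheel press's stop screw down until the setting block under its white foot just drags. Try it by sliding the block a centimetre or so by its brass post: it should move with a light drag, a pull of roughly 4 to 7 N, and must never be pinched hard. Leave the block lying under the foot, still just dragging, ready for the lock nut, with the driver standing on the screw or back in its stand, and leave the mug, the black dish and the model locomotive alone.

Things in the scene. Friction and masses are not known exactly. Their poses are not given: they have to be found in the camera images.
- press: Green bench press for model wheels, fixed. Origin on the bench under the stop screw's axis; x away from the operator, y left, z up. Base 22 mm high, x -135 to +75, y -60 to +225 mm. Columns and bridge with black handwheel (top 208 mm) at y = 45 to 205 mm. Green crosshead bar, x +-25, y -30 to +215 mm, top about 93 mm high (varies by 1 mm); the stop screw is at its open right-hand (-y) end.
- screw_top (a point): Middle of the top of the stop screw's steel hex head, roughly 130 mm above the bench. Head 19 mm across flats, 18 mm high, plus a 3 mm tapered crown that ends here. z up the axis, x square to a flat (repeats every 60 degrees). Right-hand thread, 4 mm lead: clockwise from above lowers the foot 0.64 mm per radian. Turns at about 0.05 N m and stays where it is left.
- stop_foot: White nylon foot under the stop screw, 18 mm across, over the setting block; it does not turn. Origin: on the screw's axis inside the crosshead, roughly 2 cm above the foot's underside. The foot starts 0.4 to 2 mm above the block. Once touching, its push on the block grows 9 N per mm of screw travel (5.7 N per radian). 'Just drags' is a push of 1.5 to 7 N; over 8 N is pinched.
- setting_block: Loose blue aluminium block, 0.17 to 0.24 kg, on the press base under the foot. Its head is 30 mm in y, 20 mm thick, x -25 to +45 mm; origin in the head's underside. A tongue 20 mm wide, 8 thick runs to x = -107 mm, with an upright brass post near its end. Free, it slides with 0.8 to 1.7 N; with the foot pushing F newtons it takes about 1.2 F more (0.95 to 1.45 F, as friction varies).
- finger_post (a point): On the axis of the block's brass post, 35 mm above the block's underside, 98 mm from its origin toward -x. The post is plain, upright, 12 mm in diameter, and its top is 45 mm above the underside.
- nut_driver: Loose nut driver, 0.16 kg, 156 mm long, upright, socket down, in the stand. Origin: middle of the socket's mouth; z up the shaft; x square to a socket flat. Hex socket 20.5 mm across flats, 22 deep, 30 outside. Round red handle 30 mm in diameter, 68 to 150 mm above the mouth. Seated on the screw its mouth is 22 mm below the head's top; let go, it stands there, leaning up to 5 degrees.
- driver_mouth (a point): Middle of the socket's mouth (same point as the origin of nut_driver).
- driver_grip (a point): On the driver's axis, in the handle, 115 mm above the mouth: a good height to grip.
- driver_stand: Fixed wooden block 75 x 75 x 32 mm with one round hole, 33 mm wide and 20 mm deep, in which the driver stands. Origin: middle of its underside.
- mug: White mug, 80 mm wide, 95 mm high, loose bystander; origin in the middle of its underside.
- parts_dish: Black dish, 84 mm wide, 22 mm high, loose bystander; origin in the middle of its underside.
- locomotive: Blue and yellow model locomotive, 210 x 58 x 94 mm, long axis x, loose bystander; origin in the middle of its underside.

How it is judged:
By the outcome, as a careful person would: the job done as asked, in the order asked, and still so for the second after the job is handed in, with the robot touching nothing.
It also fails if it takes over 72 s, if anything falls off the work surface, if the arm or the gripper's body presses on something with over 40 N, if the wrist force passes 120 N, or if a joint passes its speed limit or range.

## Working session

There is one attempt and no reset: what is moved stays moved. The work goes in short steps, Python scripts to look and compute and a tool call to move; the robot and the scene stay as the last step left them, time stands still between calls to the robot, and variables do not carry over. Pictures are saved under pics/ and viewed, at most 10 in all, crops included, and the job is handed in when it is done.

Besides the shell and the picture viewer there is one more tool, called by a JSON object that holds its "name" and its "arguments", one argument or row to a line. carry_out: Moves the arm, as the interface text tells. Its arguments: {"type":"object","properties":{"moves":{"type":"array","items":{"type":"array","items":{"type":"number"}}},"fingers":{"type":"number"},"force":{"type":"number"}},"required":["moves"]}

```bash
ls; mkdir -p pics
cat > h.py <<'E'
import numpy as np,cv2
from scipy.spatial.transform import Rotation as R
from bench import read_state,viewer,r
def cloud(c):
    h,w=c["range_z"].shape
    u,v=np.meshgrid(np.arange(w),np.arange(h))
    xd=(u-c["cx"])/c["fx"]; yd=(v-c["cy"])/c["fy"]
    x,y=xd.copy(),yd.copy()
    for _ in range(8):
        s=1+c["k1"]*(x*x+y*y); x,y=xd/s,yd/s
    d=np.stack([x,y,np.ones_like(x)],-1)
    Rm=R.from_quat(c["orientation"]).as_matrix()
    return (d@Rm.T), np.array(c["xyz"]), np.array(c["xyz"])+(d*c["range_z"][...,None])@Rm.T
def save(c,n,crop=None,k=1):
    p=c["pixels"][...,::-1]
    if crop: a,b,cc,d=crop; p=p[b:d,a:cc]
    cv2.imwrite("pics/"+n,cv2.resize(p,None,fx=k,fy=k,interpolation=cv2.INTER_CUBIC))
E
python3 - <<'E'
from h import *
for n in("top","side"):
    c=viewer.camera(n); save(c,n+"0.png",k=1.5)
    print(n,c["xyz"],c["orientation"],c["fx"],c["cx"],c["cy"],c["k1"])
    np.savez("/tmp/"+n+".npz",**c)
s=read_state();print(s,r.finger_overhang)
E
```

```text
pics
top [0.34457265 0.07272243 1.41588408] [-0.69706543  0.71310972 -0.05334369  0.05223757] 387.9387596900039 254.26011360352362 191.85187004455497 -0.031357376254680124
side [0.21187086 1.04716221 0.68822981] [-0.14096706  0.85248274 -0.49695898  0.0802075 ] 432.2213952475707 255.19748161210572 194.02172053029136 -0.03474694369176512
{'time': 0.1, 'joint_positions': array([ 1.15241247,  0.3328213 , -0.06473525,  1.46085871,  0.02162112,
        1.3499102 , -0.08850297]), 'joint_vel': array([ 0.00064317, -0.0022892 ,  0.00012236, -0.00170047, -0.00103481,
        0.00045914, -0.00175353]), 'joint_torque': array([ 7.22678087e-04, -6.24544644e+01,  2.40574277e-02, -3.90716028e+01,
       -6.14606892e-02,  3.66311311e-02,  2.45501190e-05]), 'ee_pos': array([ 0.2408385 , -0.57637159,  0.23582505]), 'eef_rot': array([ 9.80477670e-01,  1.96629388e-01, -1.61136104e-04, -6.30228845e-04]), 'ft_force': array([-0.41603828, -0.32470812, -0.20358732]), 'torque': array([ 0.01609232,  0.0060973 , -0.0277336 ]), 'grip_force': 0.0, 'width': 0.08689573464627225} 0.014
```

View pics/top0.png

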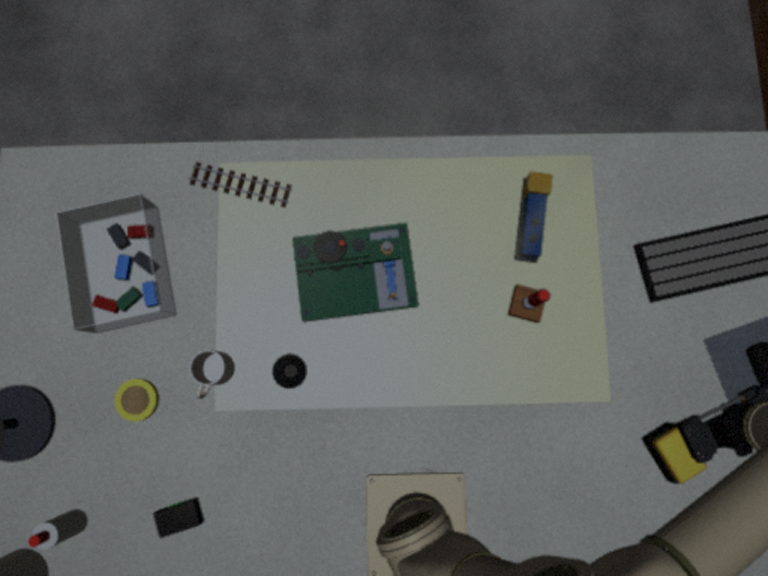

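View pics/side0.png

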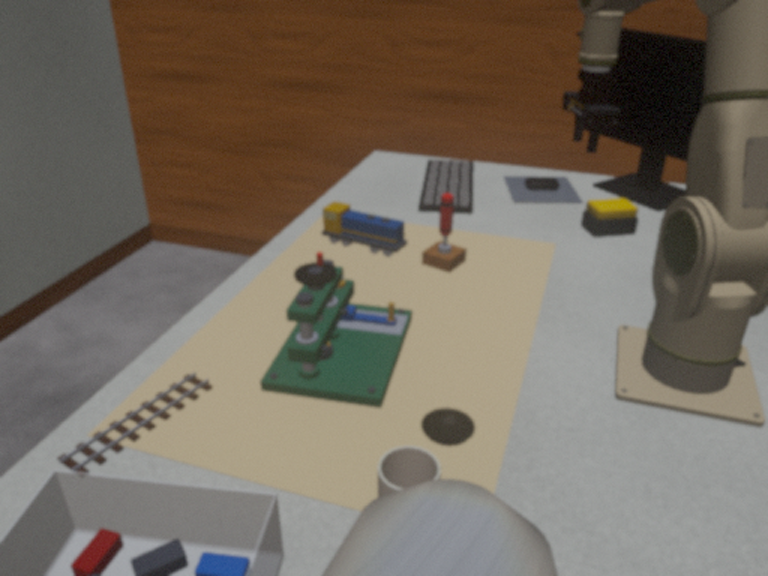

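Top view: the screw head is near (258,165), the block near (260,190) and the driver handle near (360,197), in native pixels. The side view shows the same layout, with the post at about (260,207).

Run:
```python
from h import *
L={n:dict(np.load(f"/tmp/{n}.npz")) for n in("top","side")}
def rep(n,m,P,t):
    q=P[m]; print(n,t,m.sum(),"med",np.median(q,0).round(4),"lo",np.percentile(q,3,0).round(4),"hi",np.percentile(q,97,0).round(4))
for n,c in L.items():
    c={k:(v if v.ndim else v.item()) for k,v in c.items()}
    d,o,P=cloud(c); hsv=cv2.cvtColor(c["pixels"],cv2.COLOR_RGB2HSV); h,s,v=[hsv[...,i].astype(int) for i in range(3)]
    ws=(P[...,0]>.35)&(P[...,0]<.85)&(P[...,1]>-.4)&(P[...,1]<.4)&(c["range_z"]>0)
    g=ws&(h>60)&(h<95)&(s>90); rep(n,g&(abs(P[...,2]-.022)<.01),P,"base")
    q=P[g&(abs(P[...,2]-.022)<.008)][:,:2]
    if len(q)>10: 
        rc=cv2.minAreaRect((q*1000).astype(np.float32)); print(rc,cv2.boxPoints(rc).round(0).tolist())
    rep(n,ws&((h<8)|(h>172))&(s>120)&(P[...,1]<-.1)&(P[...,2]>.07),P,"red")
    rep(n,ws&(h>100)&(h<125)&(s>110)&(P[...,1]>-.1),P,"blue")
    rep(n,ws&(h>8)&(h<25)&(s>90)&(P[...,1]<-.1)&(P[...,2]<.05)&(P[...,2]>.02),P,"wood")
    m=ws&(P[...,2]>.11)&(P[...,2]<.14)&(P[...,1]>-.1)&(s<90); rep(n,m,P,"head")
c=L["top"];save(c,"t1.png",(185,140,375,225),4)
c=L["side"];save(c,"s1.png",(170,125,310,270),4)
```

```text
top base 1687 med [0.553  0.1484 0.023 ] lo [ 0.4941 -0.0023  0.0172] hi [0.694  0.2515 0.0288]
((561.0455322265625, 147.9605712890625), (235.94468688964844, 384.1053466796875), 27.696901321411133) [[367.0, 263.0], [546.0, -77.0], [755.0, 33.0], [576.0, 373.0]]
top red 98 med [ 0.5072 -0.2757  0.1618] lo [ 0.4964 -0.29    0.0942] hi [ 0.5207 -0.269   0.1723]
top blue 120 med [0.587  0.0469 0.0321] lo [0.5435 0.0366 0.0257] hi [0.616  0.0621 0.0693]
top wood 285 med [ 0.4998 -0.2708  0.0326] lo [ 0.4718 -0.3106  0.0247] hi [ 0.5489 -0.2429  0.0387]
top head 41 med [0.6357 0.0536 0.1293] lo [0.6262 0.0438 0.1104] hi [0.6468 0.0638 0.1342]
side base 592 med [0.5675 0.1756 0.021 ] lo [0.5175 0.1036 0.0178] hi [0.6063 0.2469 0.0242]
((552.0896606445312, 179.0950927734375), (115.00137329101562, 177.74192810058594), 3.340550422668457) [[490.0, 264.0], [500.0, 87.0], [615.0, 94.0], [604.0, 271.0]]
side red 113 med [ 0.5069 -0.2689  0.1333] lo [ 0.4975 -0.2845  0.092 ] hi [ 0.5177 -0.2636  0.1667]
side blue 94 med [0.5873 0.0501 0.0288] lo [0.5463 0.0399 0.0257] hi [0.6178 0.0633 0.0413]
side wood 258 med [ 0.5189 -0.268   0.0295] lo [ 0.4701 -0.3053  0.0207] hi [ 0.8054 -0.2363  0.0482]
side head 96 med [0.6096 0.2488 0.1304] lo [0.5905 0.1525 0.111 ] hi [0.6316 0.2635 0.1397]
```

View pics/t1.png

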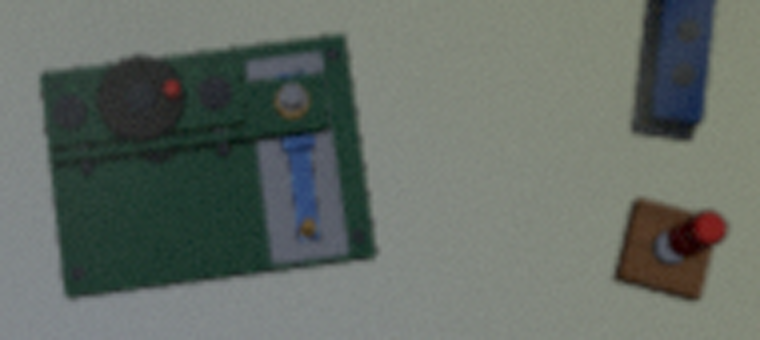

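View pics/s1.png

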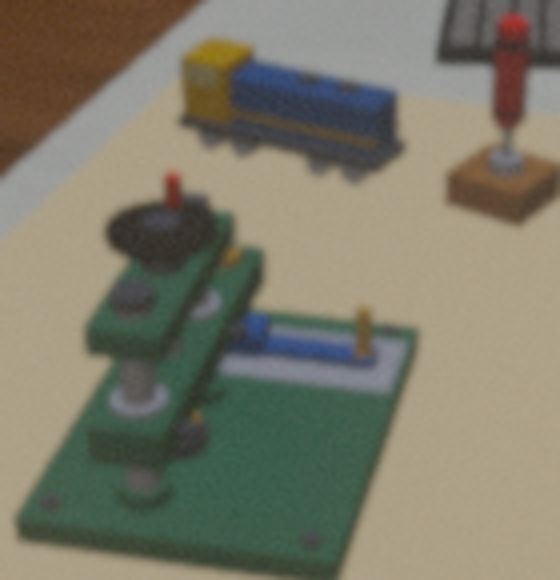

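Close crops: the screw head centre is at native top px (258,164.5), the post top at (262,196.5), the driver's handle top at (362.7,197) and the base's lower edge runs (202.5,214)–(278.7,204). The base is turned a few degrees.

Run:
```python
from h import *
L={n:{k:(v if v.ndim else v.item()) for k,v in np.load(f"/tmp/{n}.npz").items()} for n in("top","side")}
def pt(n,u,v,z):
    d,o,P=cloud(L[n]); D=cv2.remap(d.astype(np.float32),np.float32([[u]]),np.float32([[v]]),1)[0,0]
    return (o+D*(z-o[2])/D[2]).round(4)
f=lambda a,b:(185+a/4-.4,140+b/4-.4)
for t,a,b,z in[("c_bl",68,297,.022),("c_br",377,257,.022),("c_tr",344,36,.022),("c_tl",41,73,.022)]: print(t,pt("top",*f(a,b),z))
c=L["top"]; hsv=cv2.cvtColor(c["pixels"],cv2.COLOR_RGB2HSV); h,s,v=[hsv[...,i].astype(int) for i in range(3)]
def cen(m,box):
    x0,y0,x1,y1=box; w=np.zeros_like(m); w[y0:y1,x0:x1]=1; ys,xs=np.nonzero(m&w); return xs.mean(),ys.mean(),len(xs)
# silver head cap
u,vv,n=cen((s<75)&(v>95),(248,156,268,174)); print("head",u,vv,n,pt("top",u,vv,.130),pt("top",*f(292,96),.130))
red=((h<8)|(h>172))&(s>120)
u,vv,n=cen(red&(v>np.percentile(v[red],70)),(345,185,375,210)); print("htop",u,vv,n,pt("top",u,vv,.162), pt("top",*f(711,227),.164))
print("socket", pt("top",*f(668,245),.034))
g=lambda a,b:(170+a/4-.4,125+b/4-.4)
print("side: redtop",pt("side",*g(512,26),.165),"red bottom",pt("side",*g(508,122),.080),"socket",pt("side",*g(506,160),.036))
print("post top side",pt("side",*g(363,309),.067),"top",pt("top",*f(308,226),.067))
print("stand corners",[pt("top",*f(a,b),.032)[:2].tolist() for a,b in[(638,200),(714,214),(698,298),(616,280)]])
print(pt("side",*g(205,297),.112))
```

```text
c_bl [0.4786 0.2598 0.022 ]
c_br [ 0.5085 -0.0198  0.022 ]
c_tr [0.7147 0.0041 0.022 ]
c_tl [0.6861 0.2842 0.022 ]
head 255.10638297872342 157.9787234042553 47 [0.6545 0.063  0.13  ] [0.6347 0.055  0.13  ]
htop 361.9111111111111 196.2888888888889 45 [ 0.5107 -0.2831  0.162 ] [ 0.5102 -0.2839  0.164 ]
socket [ 0.5119 -0.2811  0.034 ]
side: redtop [ 0.5081 -0.2736  0.165 ] red bottom [ 0.5062 -0.2697  0.08  ] socket [ 0.5099 -0.2866  0.036 ]
post top side [0.5325 0.0461 0.067 ] top [0.532  0.0429 0.067 ]
stand corners [[0.5538, -0.2568], [0.5394, -0.325], [0.4637, -0.3057], [0.4817, -0.2329]]
[0.6131 0.1378 0.112 ]
```

The press origin comes out at about (0.635, 0.055) with a yaw of about 6.4°. Two base corners and the head agree on it. The driver axis is at about (0.510, -0.282), which matches the stand centre. Now moving over the driver.

{"name": "carry_out", "arguments": {
  "moves": [
    [0.9,-0.42,0,0,0,0],
    [0.9,-0.42,0,0,0,0],
    [0.9,-0.42,0,0,0,0],
    [0.9,-0.42,0,0,0,0],
    [0.9,-0.42,0,0,0,0],
    [0.9,-0.42,0,0,0,0],
    [0.9,-0.42,0,0,0,0],
    [0.9,-0.42,0,0,0,0],
    [0.9,-0.42,0,0,0,0],
    [0.9,-0.42,0,0,0,0],
    [0,0,0,0,0,1],
    [0,0,0,0,0,1]
  ],
  "fingers": 87
}}

```text
time: 1.6
ee_pos: [0.5085, -0.2823, 0.236]
eef_rot: [0.998, 0.057, -0.0, -0.0]
ft_force: [-0.0, 0.2, 0.1]
width: 0.0873
grip_force: 0.0
```

```bash
cat >> h.py <<'E'
def to(x,y,z,yaw=None):
    "remaining shift in tool units; yaw = wanted world bearing (deg) of tool x"
    s=read_state(); q=R.from_quat(s["eef_rot"]); d=q.inv().apply(np.array([x,y,z])-s["ee_pos"])/.04
    X=q.as_matrix()[:,0]; a=np.degrees(np.arctan2(X[1],X[0]))
    print("t",round(s["time"],2),"pos",s["ee_pos"].round(4),"tilt",np.degrees(np.arccos(-q.as_matrix()[2,2])).round(2),"yaw",a.round(1),"shift",d.round(3),"j",s["joint_positions"].round(2),
      "turnz",None if yaw is None else round(-(yaw-a)/8,2),"F",s["ft_force"].round(2),"T",s["torque"].round(3),"w",round(s["width"],4))
E
python3 -c "
from h import *
to(.510,-.282,.128,0)"
```

```text
t 1.6 pos [ 0.5085 -0.2823  0.236 ] tilt 0.05 yaw 6.5 shift [ 4.000e-02 -1.000e-03  2.701e+00] j [ 0.66  0.25 -0.28  1.57  0.07  1.33 -1.08] turnz 0.81 F [-0.01  0.2   0.12] T [ 0.016  0.045 -0.063] w 0.0873
```

{"name": "carry_out", "arguments": {
  "moves": [
    [0.04,0,0.9,0,0,0],
    [0,0,0.9,0,0,0],
    [0,0,0.9,0,0,0],
    [0,0,0,0,0,0]
  ]
}}

```text
time: 2.1
ee_pos: [0.5081, -0.2818, 0.1258]
eef_rot: [0.998, 0.058, -0.002, -0.001]
ft_force: [0.4, 0.5, 0.7]
width: 0.0871
grip_force: 0.0
```

{"name": "carry_out", "arguments": {
  "moves": [
    [0,0,0,0,0,0],
    [0,0,0,0,0,0],
    [0,0,0,0,0,0],
    [0,0,0,0,0,0]
  ],
  "fingers": 20,
  "force": 30
}}

```text
time: 2.6
ee_pos: [0.5102, -0.2828, 0.1291]
eef_rot: [0.998, 0.058, 0.0, 0.0]
ft_force: [-0.0, 0.4, -0.1]
width: 0.0552
grip_force: 0.0
```

```bash
python3 -c "
from h import *
to(.510,-.282,.260,121)"
```

```text
t 2.6 pos [ 0.5102 -0.2828  0.1291] tilt 0.05 yaw 6.7 shift [ 0.    -0.019 -3.272] j [ 0.66  0.34 -0.27  1.69  0.1   1.12 -1.1 ] turnz -14.29 F [-0.01  0.4  -0.08] T [ 0.027 -0.084 -0.06 ] w 0.0552
```

{"name": "carry_out", "arguments": {
  "moves": [
    [0,0,0,0,0,0],
    [0,0,0,0,0,0],
    [0,0,0,0,0,0],
    [0,0,0,0,0,0],
    [0,0,0,0,0,0]
  ]
}}

```text
time: 3.22
ee_pos: [0.51, -0.2827, 0.1286]
eef_rot: [0.998, 0.058, -0.0, 0.0]
ft_force: [0.7, -0.4, 0.4]
width: 0.0293
grip_force: 30.0
```

{"name": "carry_out", "arguments": {
  "moves": [
    [0,0,-0.6,0,0,0],
    [0,0,-0.9,0,0,0],
    [0,0,-0.9,0,0,-1],
    [0,0,-0.9,0,0,-1],
    [0,0,-0.2,0,0,-1],
    [0,0,0,0,0,-1],
    [0,0,0,0,0,-1],
    [0,0,0,0,0,-1],
    [0,0,0,0,0,-1],
    [0,0,0,0,0,-1],
    [0,0,0,0,0,-1],
    [0,0,0,0,0,-1],
    [0,0,0,0,0,-1],
    [0,0,0,0,0,-1],
    [0,0,0,0,0,0]
  ]
}}

```text
time: 5.1
ee_pos: [0.5098, -0.2827, 0.2683]
eef_rot: [0.625, 0.781, -0.0, -0.0]
ft_force: [-0.3, 0.2, -1.3]
width: 0.0294
grip_force: 30.0
```

```bash
python3 -c "
from h import *
to(.635,.055,.262,121)
c=viewer.camera('side');np.savez('/tmp/side2.npz',**c);save(c,'s2.png',(240,70,400,200),4)"
```

```text
t 5.1 pos [ 0.5098 -0.2827  0.2683] tilt 0.03 yaw 102.6 shift [7.555 4.9   0.157] j [ 0.81  0.26 -0.46  1.51  0.12  1.4   0.56] turnz -2.3 F [-0.29  0.17 -1.27] T [ 0.01  -0.101 -0.029] w 0.0294
```

View pics/s2.png

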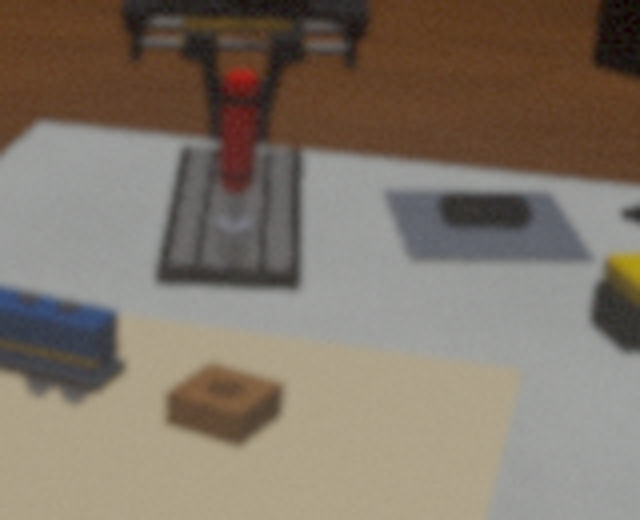

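The driver is held upright, with its socket near crop (235,220), well clear of the stand. Next I'll move it over the screw.

{"name": "carry_out", "arguments": {
  "moves": [
    [0.9,0.6,0,0,0,0],
    [0.95,0.6,0,0,0,0],
    [0.95,0.6,0,0,0,0],
    [0.95,0.6,0,0,0,0],
    [0.95,0.6,0,0,0,0],
    [0.95,0.6,0,0,0,0],
    [0.95,0.65,0,0,0,0],
    [0.95,0.65,0,0,0,0],
    [0,0,0,0,0,0],
    [0,0,0,0,0,0]
  ]
}}

```text
time: 6.4
ee_pos: [0.6349, 0.0546, 0.2682]
eef_rot: [0.626, 0.78, -0.0, 0.0]
ft_force: [0.4, 0.3, -1.4]
width: 0.0296
grip_force: 30.0
```

```bash
python3 -c "
from h import *
to(.635,.055,.262,121)
c=viewer.camera('side');np.savez('/tmp/side3.npz',**c);p=c['pixels'][120:240,170:310,::-1]
c=viewer.camera('top');np.savez('/tmp/top3.npz',**c);q=c['pixels'][120:240,200:340,::-1]
cv2.imwrite('pics/st3.png',cv2.convertScaleAbs(cv2.resize(np.vstack([p,q])[:, :],None,fx=2.5,fy=2.5,interpolation=2),alpha=1.5))
cv2.imwrite('pics/st3.png',cv2.convertScaleAbs(cv2.resize(np.hstack([p,q]),None,fx=2.8,fy=2.8,interpolation=2),alpha=1.5))"
```

```text
t 6.4 pos [0.6349 0.0546 0.2682] tilt 0.04 yaw 102.6 shift [0.01  0.005 0.156] j [ 0.3   0.41 -0.63  1.35  0.24  1.45 -0.1 ] turnz -2.31 F [ 0.44  0.3  -1.44] T [-0.033 -0.106  0.007] w 0.0296
```

View pics/st3.png

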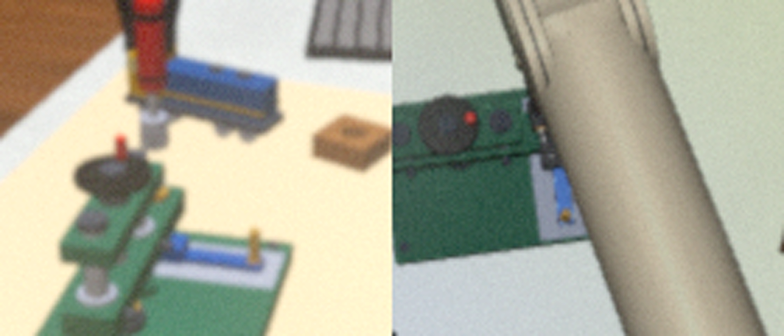

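```bash
python3 -c "
from h import *
c={k:(v if v.ndim else v.item()) for k,v in np.load('/tmp/side3.npz').items()}
d,o,P=cloud(c)
m=(P[...,2]>.12)&(P[...,2]<.2)&(abs(P[...,0]-.635)<.04)&(abs(P[...,1]-.055)<.04)
for lo,hi in((.115,.14),(.15,.155),(.155,.16),(.16,.165),(.165,.172),(.19,.21),(.21,.24)):
  k=(P[...,2]>lo)&(P[...,2]<hi)&(abs(P[...,0]-.635)<.03)&(abs(P[...,1]-.055)<.03)
  q=P[k]; print(lo,k.sum(),q.size and q.mean(0).round(4),q.size and (q.min(0).round(4),q.max(0).round(4)))
v,u=np.nonzero(m);print(u.min(),u.max(),v.min(),v.max())
for u,v,z in((225,172,.151),(219,175,.13)):
  D=d[v,u];print((o+D*(z-o[2])/D[2]).round(4))
save(c,'s3.png',(195,140,255,190),10)"
```

```text
0.115 0 0 0
0.15 17 [0.628  0.063  0.1529] (array([0.6207, 0.0476, 0.1501]), array([0.6409, 0.0712, 0.1548]))
0.155 17 [0.6302 0.0635 0.1574] (array([0.6207, 0.0437, 0.1555]), array([0.6443, 0.0701, 0.1592]))
0.16 21 [0.6309 0.0646 0.1628] (array([0.6189, 0.0473, 0.16  ]), array([0.6442, 0.0701, 0.1649]))
0.165 24 [0.6287 0.0632 0.1692] (array([0.62  , 0.0452, 0.1656]), array([0.6442, 0.0727, 0.1719]))
0.19 26 [0.6321 0.0583 0.1992] (array([0.627 , 0.0506, 0.1902]), array([0.6367, 0.062 , 0.2097]))
0.21 102 [0.6297 0.0655 0.2274] (array([0.6182, 0.0522, 0.2107]), array([0.6455, 0.0734, 0.24  ]))
220 230 155 174
[0.6321 0.059  0.151 ]
[0.6574 0.0435 0.13  ]
```

View pics/s3.png

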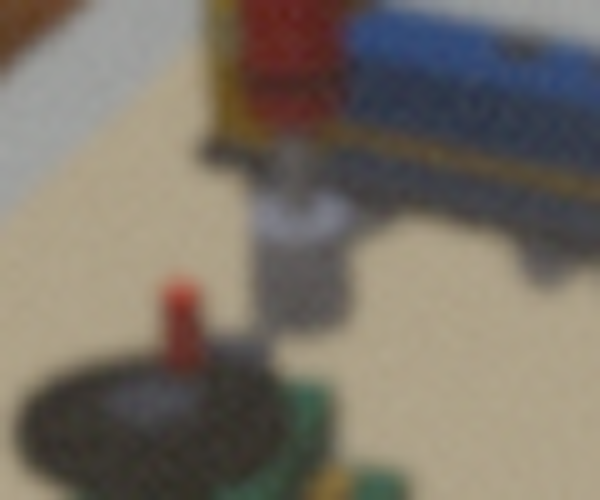

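The grey piece in the crop near (240,345) is the bridge's column nut. The screw head is hidden behind the bridge from this side. The socket axis agrees with the TCP within 2 mm, so I'll lower and feel for contact.

{"name": "carry_out", "arguments": {
  "moves": [
    [0,0,0.45,0,0,0],
    [0,0,0,0,0,0],
    [0,0,0.08,0,0,0],
    [0,0,0.08,0,0,0],
    [0,0,0,0,0,0]
  ]
}}

```text
time: 7.12
ee_pos: [0.6351, 0.055, 0.2444]
eef_rot: [0.625, 0.781, 0.0, 0.0]
ft_force: [0.5, -0.5, -0.6]
width: 0.029
grip_force: 30.0
```

```bash
python3 -c "
from h import *
to(.635,.055,.225,121)
c={k:(v if v.ndim else v.item()) for k,v in np.load('/tmp/top.npz').items()}
hsv=cv2.cvtColor(c['pixels'],cv2.COLOR_RGB2HSV)
print(hsv[158:171,251:266,1]);print(hsv[158:171,251:266,2])"
```

```text
t 7.12 pos [0.6351 0.055  0.2444] tilt 0.03 yaw 102.7 shift [ 0.001 -0.002  0.485] j [ 0.3   0.42 -0.63  1.39  0.25  1.41 -0.1 ] turnz -2.29 F [ 0.53 -0.51 -0.61] T [-0.036 -0.154 -0.086] w 0.029
[[ 39  35  44  66  82  83  78  71  86  74  72  46  47  63  73]
 [ 44  44  60  90 106 112 103  86 106  99 109 115  92 118  99]
 [ 73  63  94  97  97  75  55  68  72 118 100 114 128 114 123]
 [ 99 120 104 118  47  34  27  35  19  46  97 115 110 140 120]
 [114 125 101  50  10  27  33  36  27  10  40  98 102 102 114]
 [109 113  66  31  17  24  38  35  32  18  24  62 116 123 108]
 [109 107  47  43  23  24  36  30  27  18   7  61 109 105 121]
 [116 105  64  65  13  22  22  20  23   7  13  62  99 118 112]
 [130 103  60  65  26   8   4   4  13  22  52  71 114 118 123]
 [110 100  80  78  84  57  20  40  67  76  75  82 118 132 114]
 [105 123  88  58 106  95  91  97 101  93  79 107 104 120 109]
 [118 113 109  98  63  72  88 107  86  56  98 121 121 143 105]
 [107 111 120 121 121 108  88  73  98 106 104 145 121 111 125]]
[[104 101 105 104 103  98  95  86  77  72  81  77  71  65  66]
 [ 86  86  81  82  72  73  74  62  58  62  63  60  61  56  62]
 [ 66  65  65  63  58  61  69  68  67  56  56  56  50  56  52]
 [ 59  53  54  54  65  83  85  87  81  66  58  53  58  53  51]
 [ 56  53  58  61  75  95 101 100  93  76  63  57  55  60  58]
 [ 56  54  62  73  91  96 102 102  95  86  74  62  55  54  59]
 [ 56  57  60  77  98  97 100 102  94  86  77  63  54  56  55]
 [ 55  51  60  86  80  82  92  90  77  76  78  62  59  56  59]
 [ 51  57  64  78  77  67  69  62  59  71  79  65  58  56  56]
 [ 58  56  54  59  79  81  75  71  76  74  71  56  54  56  56]
 [ 56  52  55  48  65  86  87  87  86  66  55  55  59  53  56]
 [ 54  54  54  57  57  60  67  62  59  55  52  55  57  50  56]
 [ 57  55  53  57  55  52  55  56  57  53  54  51  57  55  55]]
```

{"name": "carry_out", "arguments": {
  "moves": [
    [0,0,0.08,0,0,0],
    [0,0,0.05,0,0,0],
    [0,0,0,0,0,0]
  ]
}}

```text
time: 7.5
ee_pos: [0.6351, 0.055, 0.2387]
eef_rot: [0.625, 0.781, 0.0, 0.0]
ft_force: [1.7, 1.3, -2.3]
width: 0.0291
grip_force: 30.0
```

{"name": "carry_out", "arguments": {
  "moves": [
    [0,0,0.08,0,0,0],
    [0,0,0,0,0,0]
  ]
}}

```text
time: 7.75
ee_pos: [0.635, 0.055, 0.2355]
eef_rot: [0.625, 0.781, 0.0, 0.0]
ft_force: [2.8, -0.3, -2.0]
width: 0.0295
grip_force: 30.0
```

{"name": "carry_out", "arguments": {
  "moves": [
    [0,0,0.06,0,0,0],
    [0,0,0,0,0,0]
  ]
}}

```text
time: 8.0
ee_pos: [0.635, 0.055, 0.2332]
eef_rot: [0.625, 0.781, 0.0, 0.0]
ft_force: [3.4, 0.6, -3.0]
width: 0.0293
grip_force: 30.0
```

{"name": "carry_out", "arguments": {
  "moves": [
    [0,0.025,0.05,0,0,0],
    [0,0,0.07,0,0,0],
    [0,0,0.07,0,0,0],
    [0,0,0,0,0,0]
  ]
}}

```text
time: 8.5
ee_pos: [0.6357, 0.0552, 0.2256]
eef_rot: [0.625, 0.781, -0.0, -0.0]
ft_force: [1.5, 0.4, -1.2]
width: 0.0292
grip_force: 30.0
```

```bash
python3 -c "
from h import *
to(.635,.055,.225,121)"
```

```text
t 8.5 pos [0.6357 0.0552 0.2256] tilt 0.03 yaw 102.7 shift [-0.    -0.018  0.014] j [ 0.3   0.44 -0.63  1.41  0.26  1.38 -0.11] turnz -2.29 F [ 1.46  0.36 -1.19] T [ 0.141 -0.544 -0.02 ] w 0.0292
```

{"name": "carry_out", "arguments": {
  "moves": [
    [0,0.015,0.05,0,0,0],
    [0,0,0.05,0,0,0],
    [0,0,0,0,0,0]
  ]
}}

```text
time: 8.88
ee_pos: [0.6369, 0.0555, 0.2248]
eef_rot: [0.625, 0.781, 0.001, 0.001]
ft_force: [-5.2, -0.8, 18.9]
width: 0.0295
grip_force: 30.0
```

{"name": "carry_out", "arguments": {
  "moves": [
    [0,-0.012,-0.09,0,0,0],
    [0,0,0,0,0,0]
  ]
}}

```text
time: 9.12
ee_pos: [0.6359, 0.0551, 0.2253]
eef_rot: [0.625, 0.781, -0.0, 0.0]
ft_force: [-0.3, 0.7, 4.4]
width: 0.0294
grip_force: 30.0
```

```bash
python3 -c "
from h import *
to(.635,.055,.225,121)"
```

```text
t 9.12 pos [0.6359 0.0551 0.2253] tilt 0.01 yaw 102.7 shift [ 0.002 -0.023  0.008] j [ 0.3   0.44 -0.63  1.41  0.26  1.37 -0.11] turnz -2.29 F [-0.26  0.69  4.43] T [ 0.044 -0.251  0.026] w 0.0294
```

{"name": "carry_out", "arguments": {
  "moves": [
    [0,0,0,0,0,0.5],
    [0,0,0,0,0,0.5]
  ]
}}

```text
time: 9.38
ee_pos: [0.6362, 0.0553, 0.2254]
eef_rot: [0.678, 0.735, 0.0, 0.0]
ft_force: [1.5, -0.7, 1.9]
width: 0.0296
grip_force: 30.0
```

```bash
python3 -c "
from h import *
to(.635,.055,.225,121)"
```

```text
t 9.38 pos [0.6362 0.0553 0.2254] tilt 0.04 yaw 94.6 shift [-0.005 -0.032  0.011] j [ 0.29  0.43 -0.6   1.41  0.24  1.37 -0.24] turnz -3.31 F [ 1.5  -0.75  1.86] T [ 0.063 -0.424  0.061] w 0.0296
```

{"name": "carry_out", "arguments": {
  "moves": [
    [0,0,0,0,0,0.5],
    [0,0,0,0,0,0.5]
  ]
}}

```text
time: 9.62
ee_pos: [0.6363, 0.0552, 0.2253]
eef_rot: [0.728, 0.686, 0.0, 0.0]
ft_force: [1.9, -0.1, 1.5]
width: 0.0296
grip_force: 30.0
```

```bash
python3 -c "
from h import *
to(.635,.055,.225,121)"
```

```text
t 9.62 pos [0.6363 0.0552 0.2253] tilt 0.03 yaw 86.6 shift [-0.008 -0.031  0.008] j [ 0.27  0.43 -0.58  1.41  0.23  1.37 -0.37] turnz -4.31 F [ 1.86 -0.14  1.49] T [-0.007 -0.49   0.041] w 0.0296
```

{"name": "carry_out", "arguments": {
  "moves": [
    [0,0,0.002,0,0,1],
    [0,0,0.002,0,0,1],
    [0,0,0.002,0,0,1],
    [0,0,0.002,0,0,1],
    [0,0,0.002,0,0,1],
    [0,0,0.002,0,0,1],
    [0,0,0.002,0,0,1],
    [0,0,0.002,0,0,1],
    [0,0,0.002,0,0,1]
  ]
}}

```text
time: 10.75
ee_pos: [0.6364, 0.0549, 0.2245]
eef_rot: [0.992, 0.125, 0.0, 0.0]
ft_force: [2.4, 0.7, 1.7]
width: 0.0293
grip_force: 30.0
```

```bash
python3 -c "
from h import *
to(.635,.055,.225,6.4)"
```

```text
t 10.75 pos [0.6364 0.0549 0.2245] tilt 0.05 yaw 14.4 shift [-0.034 -0.011 -0.012] j [ 0.13  0.4  -0.38  1.42  0.15  1.35 -1.58] turnz 1.0 F [2.37 0.68 1.7 ] T [-0.193 -0.62   0.06 ] w 0.0293
```

{"name": "carry_out", "arguments": {
  "moves": [
    [0,0,0.002,0,0,1],
    [0,0,0,0,0,0]
  ]
}}

```text
time: 11.0
ee_pos: [0.6363, 0.0549, 0.2245]
eef_rot: [0.998, 0.059, 0.0, 0.0]
ft_force: [1.3, -0.6, 0.8]
width: 0.0295
grip_force: 30.0
```

{"name": "carry_out", "arguments": {
  "moves": [
    [0,0,0,0,0,0],
    [0,0,0,0,0,0],
    [0,0,-0.1,0,0,0],
    [0,0,-0.7,0,0,0],
    [0,0,-0.7,0,0,0],
    [-0.56,0,0,0,0,0],
    [-1,0,0,0,0,0],
    [-1,0,0,0,0,0],
    [0,0,1,0,0,0],
    [0,0,1,0,0,0],
    [0,0,1,0,0,0],
    [0,0,1,0,0,0],
    [0,0,0,0,0,0]
  ],
  "fingers": 60
}}

```text
time: 12.62
ee_pos: [0.5324, 0.0431, 0.1224]
eef_rot: [0.998, 0.059, -0.003, -0.0]
ft_force: [0.5, 0.3, -0.1]
width: 0.0597
grip_force: 0.0
```

```bash
python3 -c "
from h import *
to(.5345,.044,.052,6.4)
c=viewer.camera('side');np.savez('/tmp/side4.npz',**c);save(c,'s4.png',(170,80,330,230),4)"
```

```text
t 12.62 pos [0.5324 0.0431 0.1224] tilt 0.3 yaw 6.7 shift [ 0.064 -0.015  1.759] j [ 0.17  0.26 -0.38  1.82  0.11  1.09 -1.7 ] turnz 0.04 F [ 0.51  0.34 -0.07] T [ 0.067  0.001 -0.01 ] w 0.0597
```

View pics/s4.png

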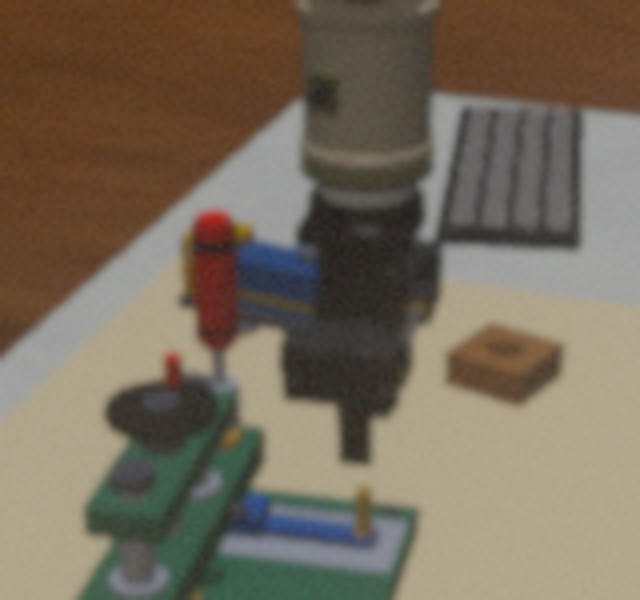

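The driver stands on the screw at crop (215,280). The finger at (355,460) is just above the post at (363,490).

{"name": "carry_out", "arguments": {
  "moves": [
    [0,0,0.9,0,0,0],
    [0,0,0.85,0,0,0],
    [0,0,0,0,0,0]
  ]
}}

```text
time: 13.05
ee_pos: [0.534, 0.0433, 0.0547]
eef_rot: [0.998, 0.058, -0.001, 0.0]
ft_force: [-0.1, -0.9, 0.1]
width: 0.06
grip_force: 0.0
```

{"name": "carry_out", "arguments": {
  "moves": [
    [0,0,0,0,0,0],
    [0,0,0,0,0,0],
    [0,0,0,0,0,0],
    [0,0,0,0,0,0],
    [0,0,0,0,0,0],
    [0,0,0,0,0,0],
    [0,0,0,0,0,0]
  ],
  "fingers": 5,
  "force": 20
}}

```text
time: 13.92
ee_pos: [0.5343, 0.0433, 0.0546]
eef_rot: [0.998, 0.058, -0.0, 0.0]
ft_force: [-0.4, 0.0, 1.1]
width: 0.011
grip_force: 20.0
```

{"name": "carry_out", "arguments": {
  "moves": [
    [-0.03,0,0,0,0,0],
    [-0.03,0,0,0,0,0],
    [-0.03,0,0,0,0,0]
  ]
}}

```text
time: 14.3
ee_pos: [0.5308, 0.0429, 0.0546]
eef_rot: [0.998, 0.058, 0.0, -0.0]
ft_force: [1.3, 0.7, -0.5]
width: 0.0113
grip_force: 20.0
```

{"name": "carry_out", "arguments": {
  "moves": [
    [-0.03,0,0,0,0,0],
    [-0.03,0,0,0,0,0]
  ]
}}

```text
time: 14.55
ee_pos: [0.5283, 0.0426, 0.0546]
eef_rot: [0.998, 0.058, 0.0, 0.0]
ft_force: [2.6, -0.1, -0.8]
width: 0.0115
grip_force: 20.0
```

{"name": "carry_out", "arguments": {
  "moves": [
    [-0.03,0,0,0,0,0],
    [-0.03,0,0,0,0,0]
  ]
}}

```text
time: 14.8
ee_pos: [0.526, 0.0423, 0.0546]
eef_rot: [0.998, 0.058, 0.0, 0.0]
ft_force: [0.8, 0.5, -0.5]
width: 0.0113
grip_force: 20.0
```

{"name": "carry_out", "arguments": {
  "moves": [
    [0.03,0,0,0,0,0],
    [0.03,0,0,0,0,0],
    [0.03,0,0,0,0,0],
    [0.03,0,0,0,0,0]
  ]
}}

```text
time: 15.3
ee_pos: [0.5299, 0.0428, 0.0545]
eef_rot: [0.998, 0.058, -0.001, 0.0]
ft_force: [-4.4, -0.0, 5.8]
width: 0.0111
grip_force: 20.0
```

{"name": "carry_out", "arguments": {
  "moves": [
    [0.03,0,0,0,0,0],
    [0.03,0,0,0,0,0]
  ]
}}

```text
time: 15.55
ee_pos: [0.5323, 0.043, 0.0545]
eef_rot: [0.998, 0.058, -0.001, 0.0]
ft_force: [-4.7, -0.2, 5.7]
width: 0.0115
grip_force: 20.0
```

{"name": "carry_out", "arguments": {
  "moves": [
    [-0.03,0,0,0,0,0],
    [-0.03,0,0,0,0,0],
    [-0.03,0,0,0,0,0]
  ]
}}

```text
time: 15.92
ee_pos: [0.5296, 0.0427, 0.0546]
eef_rot: [0.998, 0.058, 0.0, 0.0]
ft_force: [1.3, 0.4, 0.2]
width: 0.0111
grip_force: 20.0
```

{"name": "carry_out", "arguments": {
  "moves": [
    [0.03,0,0,0,0,0],
    [0.03,0,0,0,0,0],
    [0.03,0,0,0,0,0],
    [0.03,0,0,0,0,0],
    [0.03,0,0,0,0,0]
  ]
}}

```text
time: 16.55
ee_pos: [0.5347, 0.0433, 0.0545]
eef_rot: [0.998, 0.058, -0.001, 0.0]
ft_force: [-5.6, 0.0, 5.7]
width: 0.0115
grip_force: 20.0
```

```bash
python3 -c "
from h import *
to(.6364,.055,.2245,60)"
```

```text
t 16.55 pos [0.5347 0.0433 0.0545] tilt 0.11 yaw 6.7 shift [ 2.551  0.007 -4.254] j [ 0.15  0.35 -0.37  1.87  0.15  0.95 -1.74] turnz -6.67 F [-5.61  0.04  5.72] T [-0.07   1.015 -0.004] w 0.0115
```

{"name": "carry_out", "arguments": {
  "moves": [
    [-0.03,0,0,0,0,0],
    [0,0,0,0,0,0]
  ]
}}

```text
time: 16.8
ee_pos: [0.5344, 0.0433, 0.0546]
eef_rot: [0.998, 0.058, 0.0, 0.0]
ft_force: [0.4, 0.0, 0.8]
width: 0.0113
grip_force: 20.0
```

{"name": "carry_out", "arguments": {
  "moves": [
    [0,0,0,0,0,0],
    [0,0,0,0,0,0],
    [0,0,-0.7,0,0,0],
    [0,0,-1,0,0,0],
    [0,0,-1,0,0,0],
    [0,0,-1,0,0,0],
    [0,0,-1,0,0,0],
    [0,0,-1,0,0,0],
    [0.6,0,0,0,0,0],
    [1,0,0,0,0,0],
    [1,0,0,0,0,-1],
    [0,0,0,0,0,-1],
    [0,0,0,0,0,-1],
    [0,0,0,0,0,-1],
    [0,0,0,0,0,-1],
    [0,0,0,0,0,-1],
    [0,0,0.4,0,0,-1],
    [0,0,0.4,0,0,-1],
    [0,0,0,0,0,0]
  ],
  "fingers": 70
}}

```text
time: 19.18
ee_pos: [0.6369, 0.0551, 0.2491]
eef_rot: [0.816, 0.578, -0.001, -0.001]
ft_force: [-0.2, -0.4, 0.4]
width: 0.07
grip_force: 0.0
```

```bash
python3 -c "
from h import *
to(.6364,.0551,.2245,70)"
```

```text
t 19.18 pos [0.6369 0.0551 0.2491] tilt 0.16 yaw 70.6 shift [-0.002 -0.01   0.616] j [ 0.23  0.41 -0.53  1.38  0.21  1.41 -0.63] turnz 0.08 F [-0.25 -0.44  0.37] T [-0.006 -0.046  0.026] w 0.07
```

{"name": "carry_out", "arguments": {
  "moves": [
    [0,0,0.6,0,0,0],
    [0,0,0,0,0,0],
    [0,0,0,0,0,0],
    [0,0,0,0,0,0],
    [0,0,0,0,0,0],
    [0,0,0,0,0,0],
    [0,0,0,0,0,0]
  ],
  "fingers": 20,
  "force": 30
}}

```text
time: 20.05
ee_pos: [0.6377, 0.0556, 0.2272]
eef_rot: [0.816, 0.578, 0.0, 0.0]
ft_force: [-0.8, 0.2, 5.4]
width: 0.0291
grip_force: 30.0
```

{"name": "carry_out", "arguments": {
  "moves": [
    [0,0,0.002,0,0,0.5],
    [0,0,0.002,0,0,1],
    [0,0,0.002,0,0,1],
    [0,0,0.002,0,0,1],
    [0,0,0.002,0,0,1],
    [0,0,0.002,0,0,1],
    [0,0,0.002,0,0,1],
    [0,0,0,0,0,0.5],
    [0,0,0,0,0,0]
  ]
}}

```text
time: 21.18
ee_pos: [0.638, 0.055, 0.2267]
eef_rot: [0.992, 0.127, 0.001, 0.0]
ft_force: [-0.6, -1.1, 5.2]
width: 0.0296
grip_force: 30.0
```

```bash
python3 -c "
from h import *
to(.534,.044,.0545,6.5)"
```

```text
t 21.18 pos [0.638  0.055  0.2267] tilt 0.09 yaw 14.6 shift [-2.59  -0.394  4.301] j [ 0.13  0.4  -0.38  1.42  0.15  1.36 -1.57] turnz 1.01 F [-0.65 -1.07  5.17] T [-0.316  0.238 -0.008] w 0.0296
```

{"name": "carry_out", "arguments": {
  "moves": [
    [0,0,0,0,0,0],
    [0,0,0,0,0,0],
    [0,0,-0.1,0,0,0],
    [0,0,-0.7,0,0,0],
    [0,0,-0.7,0,0,1],
    [-0.6,0,0,0,0,0],
    [-1,0,0,0,0,0],
    [-1,0,0,0,0,0],
    [0,0,1,0,0,0],
    [0,0,1,0,0,0],
    [0,0,1,0,0,0],
    [0,0,1,0,0,0],
    [0,0,0.9,0,0,0],
    [0,0,0.8,0,0,0],
    [0,0,0,0,0,0]
  ],
  "fingers": 60
}}

```text
time: 23.05
ee_pos: [0.5327, 0.0432, 0.0562]
eef_rot: [0.998, 0.058, -0.002, -0.0]
ft_force: [-0.2, 0.0, 0.6]
width: 0.0598
grip_force: 0.0
```

```bash
python3 -c "
from h import *
to(.534,.044,.0545,6.5)
c=viewer.camera('side');np.savez('/tmp/side5.npz',**c);save(c,'s5.png',(170,80,330,230),4)"
```

```text
t 23.05 pos [0.5327 0.0432 0.0562] tilt 0.24 yaw 6.7 shift [ 0.034 -0.017  0.043] j [ 0.15  0.34 -0.37  1.87  0.15  0.96 -1.73] turnz 0.02 F [-0.24  0.02  0.64] T [ 0.032  0.042 -0.023] w 0.0598
```

View pics/s5.png

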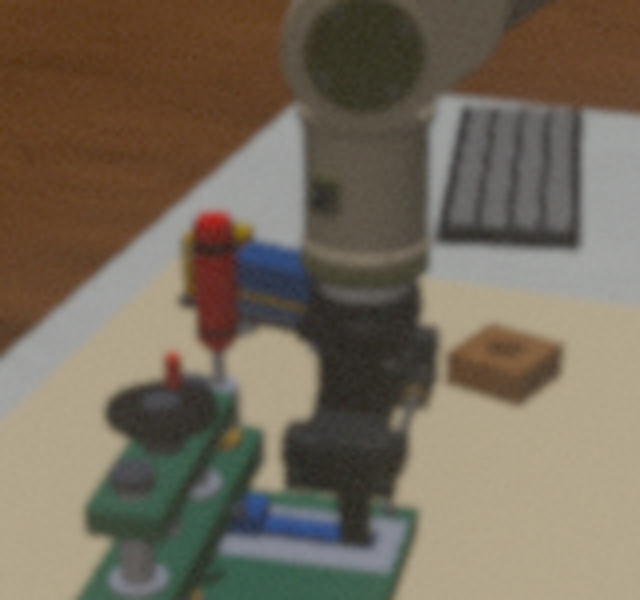

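The driver is still upright on the screw at crop (215,280), and the fingers are around the post at (355,520). I'll grip and pull.

{"name": "carry_out", "arguments": {
  "moves": [
    [0.03,0,0.04,0,0,0],
    [0,0,0,0,0,0],
    [0,0,0,0,0,0],
    [0,0,0,0,0,0],
    [0,0,0,0,0,0],
    [0,0,0,0,0,0],
    [0,0,0,0,0,0]
  ],
  "fingers": 5,
  "force": 20
}}

```text
time: 23.98
ee_pos: [0.5355, 0.0434, 0.0564]
eef_rot: [0.998, 0.058, 0.0, 0.0]
ft_force: [-0.6, 0.4, 0.5]
width: 0.0112
grip_force: 20.0
```

{"name": "carry_out", "arguments": {
  "moves": [
    [-0.03,0,0,0,0,0],
    [-0.03,0,0,0,0,0],
    [-0.03,0,0,0,0,0]
  ]
}}

```text
time: 24.35
ee_pos: [0.5322, 0.0431, 0.0565]
eef_rot: [0.998, 0.058, 0.0, -0.0]
ft_force: [4.5, 0.7, -2.6]
width: 0.0111
grip_force: 20.0
```

{"name": "carry_out", "arguments": {
  "moves": [
    [-0.03,0,0,0,0,0],
    [-0.03,0,0,0,0,0]
  ]
}}

```text
time: 24.6
ee_pos: [0.5296, 0.0427, 0.0565]
eef_rot: [0.998, 0.058, 0.0, 0.0]
ft_force: [5.0, 1.2, -1.9]
width: 0.0111
grip_force: 20.0
```

{"name": "carry_out", "arguments": {
  "moves": [
    [-0.03,0,0,0,0,0],
    [-0.03,0,0,0,0,0]
  ]
}}

```text
time: 24.85
ee_pos: [0.5272, 0.0425, 0.0565]
eef_rot: [0.998, 0.058, 0.0, 0.0]
ft_force: [4.1, 1.4, -1.5]
width: 0.0111
grip_force: 20.0
```

{"name": "carry_out", "arguments": {
  "moves": [
    [-0.03,0,0,0,0,0],
    [-0.03,0,0,0,0,0]
  ]
}}

```text
time: 25.1
ee_pos: [0.5248, 0.0422, 0.0564]
eef_rot: [0.998, 0.058, 0.0, 0.0]
ft_force: [5.2, 1.5, -1.2]
width: 0.0115
grip_force: 20.0
```

{"name": "carry_out", "arguments": {
  "moves": [
    [0.01,0,0,0,0,0],
    [0,0,0,0,0,0]
  ]
}}

```text
time: 25.35
ee_pos: [0.5247, 0.0422, 0.0564]
eef_rot: [0.998, 0.058, -0.001, 0.0]
ft_force: [0.6, -0.3, 2.9]
width: 0.0111
grip_force: 20.0
```

{"name": "carry_out", "arguments": {
  "moves": [
    [0,0,0,0,0,0],
    [0,0,0,0,0,0],
    [0,0,0,0,0,0],
    [0,0,-0.5,0,0,0],
    [0,0,-1,0,0,0],
    [0,0,-1,0,0,0],
    [0,0,-1,0,0,0],
    [0,0,-1,0,0,0],
    [0,0,-1,0,0,0],
    [-1,0,0,0,0,0],
    [0,0,0,0,0,0],
    [0,0,0,0,0,0]
  ],
  "fingers": 60
}}

```text
time: 26.85
ee_pos: [0.4856, 0.0375, 0.2764]
eef_rot: [0.998, 0.058, 0.0, 0.0]
ft_force: [0.2, -0.3, 0.5]
width: 0.0599
grip_force: 0.0
```

```bash
python3 -c "
from h import *
c=viewer.camera('side');save(c,'s6.png',(170,80,330,230),4)"
```

```text
(no output)
```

View pics/s6.png

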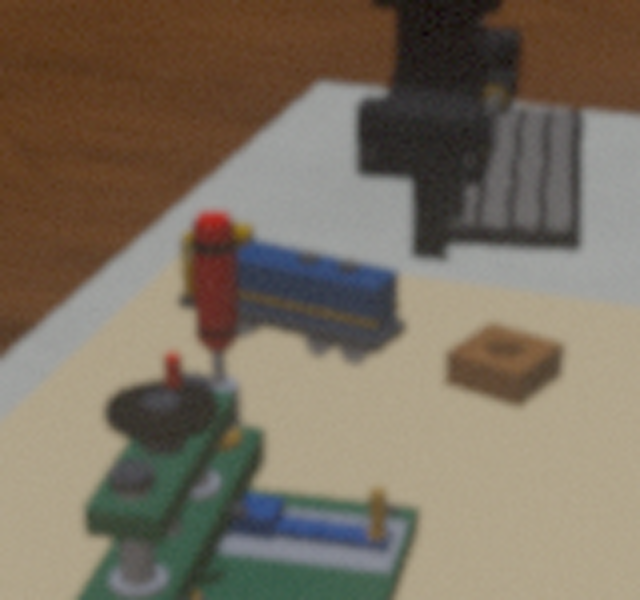

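The driver stands on the screw at crop (215,280). The block lies under the crosshead with its post at (377,510), and the gripper is clear. The drag held at about 4 to 5 N over 1 cm, so I'm handing in.

```bash
python3 -c "
from h import *
print(r.close_job())"
```

```text
the job is handed in; nothing more can be done
None
```

The job is handed in after about 27 s of robot time: the stop screw is set so the block slides with a 4 to 5 N pull over about 1 cm, the block lies under the foot, and the driver stands on the screw.

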